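Set the sherd gauge with its ribbed wheel and lock it

ROBOT

A 6-joint arm with a two-finger parallel gripper is mounted at the origin on the work surface. World frame = base frame: x ahead of the robot, y to its left, z up, the work surface at z = 0. Lengths are in m, angles in rad, forces in N, time in s.
With the tool pointing down it reaches from about 0.35 to 0.975 m from the base axis. Payload 7.1 kg.
Tool frame: the origin (TCP) lies midway between the tips of the shut fingers; the grasp point (between the pads) lies 19 mm behind it; z points along the fingers, y is the line along which they close (so a half turn about z gives the same grasp; the last joint's range is limited). The gripper opens to 88 mm and grips with 3 to 60 N. Pads are 20 mm wide; open, the fingers measure 115 mm over their backs; the gripper's body (75 mm by 178 mm) begins 61 mm behind the grasp point.
Start: joints at [1.308, 0.423, 1.63, -0, 1.089, -0.019], TCP at [0.151, 0.607, 0.223] pointing down, gripper open.
Joint ranges: [-3, 3], [-0.9, 2.11], [0.09, 2.58], [-1.31, 4.45], [0.11, 2.69], [-2.54, 2.54]. Speed limits (rad/s): [2.39, 2.39, 3.01, 3.14, 3.14, 3.14].

INTERFACE

Orientations are given as a unit quaternion [w, x, y, z].
In Python, from station import move_pose, movel, movej, command_gripper, wait, inverse_kinematics, read_camera, camera_info, MotionError, job_done, get_time, get_joint_pos, get_qvel, get_effort, get_tcp_pos, get_ee_rot, get_ft_force, get_ft_torque, get_grip_width, get_finger_force gives the robot as it stands. Calls block until the motion is done:
- move_pose(position, orientation): joint-space move of the TCP to a pose.
- movel(position, frame=None, v=0.15, until_force=None): straight line of the TCP; frame=None keeps the orientation; v is the mean speed in m/s. With until_force (N) it stops when the force on the tool has changed by that much, and returns True; else False.
- movej(angles): joint-space move.
- command_gripper(opening): opening from 0.0 (shut) to 1.0 (fully open); the grip force is fixed at half the most; returns when the fingers have stopped.
- wait(seconds).
- inverse_kinematics(position, orientation): joint angles nearest the present ones, or None.
- read_camera(name): name is "scene" or "top" or "wrist"; returns the picture (420x560x3 uint8, red, green, blue); there is no depth.
- camera_info(name): a dict with "intrinsics" (3x3 intrinsics, pixels), "T" (4x4, takes a point from camera to world coordinates); the wrist camera has in their place "tool_from_camera" (4x4, takes a point from camera to tool coordinates, whose origin is the TCP and whose axes are the flange's). Camera axes: x right, y up, looking along -z (the intrinsics and any distortion apply to the point x, -y, -z); pixel columns grow to the right and rows downward; lengths in m; the calibration is good to about 2 mm. A picture is of the moment at which its call begins: read the wrist's pose just before it. camera_info takes no time and is no camera call.
A pose or a line that the arm cannot do raises MotionError and nothing moves.
- job_done(): hands the job in; it is judged then, once.
Readings, each from a call of its own:
- get_time(): time.
- get_joint_pos(): joint angles.
- get_qvel(): joint speeds.
- get_effort(): joint torques, N m.
- get_tcp_pos(): TCP position.
- get_ee_rot(): TCP orientation.
- get_ft_force(): force on the tool from outside, world axes, zero at the start.
- get_ft_torque(): the same for the moment, N m.
- get_grip_width(): opening from 0.0 (shut) to 1.0 (fully open).
- get_finger_force(): force on a finger pad.
Only numpy, scipy, OpenCV 4.12 (cv2) and the standard library are available. Lean on these libraries where they do the work, as an engineer would, in place of code of your own. Each camera call takes 0.05 s, during which the arm holds its last target. There are 200 camera calls.

TASK

Set the sherd gauge: with a fingertip, roll its ribbed brass-and-black wheel so that the gap between the steel jaws closes until the jaw's red pointer stands on the green gauge mark. Then push the yellow lock lever fully over to its other stop and take the hand away. Do not push on the sliding jaw itself, do not shift the green mark, and leave the sherd lying in the gap and everything else on the table where it is.

Things in the scene. Friction and masses are not known exactly. Their poses are not given: they have to be found in the camera images.
- gauge: Gauge screwed to the table. Origin at table level; x across it (away from the robot, within 0.3 rad), y along the jaws' travel from the wheel to the fixed jaw and lever, z up. Offsets given here are in this frame, mm. Blue plate x -60..90, y -150..190, 12 thick. Guideway top z 30. Fixed steel jaw x -30..30, y 100..116, z 30..75, face at y 100. Scale bar x 42..82, y -3..107, to z 34.
- wheel (a joint): Angle (rad) of the ribbed wheel; grows as its top is rolled in the gauge's +y, towards the jaws. 1 rad moves the jaw 14 mm and closes the gap. Starts at 0 to 0.9, end stop about 5.5. About 1.2 N along the rim turns it; it stays where it is left. Rolling back opens the gap.
- wheel_axis (a point): Wheel centre, on its level axle along x, at (0, -85, 55). Wheel 78 mm across its ribs (radius 39, top 94 above the table), 30 wide (x -15..15): black core, radius 35, and 20 round brass ribs 6 thick, 4 proud, parallel to the axle. Rigid, not sprung. Grey cheeks beside it (|x| 18..26, y -110..-60) reach z 76: only the top is free.
- jaw: Sliding steel jaw; origin at the foot of its gap face, z 31. Slides to the gauge's +y to close; gap = 100 minus the origin's y (67 to 80 mm at the start). Block x -30..30, 14 thick, up to z 75; low slide behind it (to z 45, x -37..37) reaches 50 back from the face. It moves with the wheel; not to be pushed directly.
- pointer (a point): Tip of the red pointer bar (2.4 mm wide) that sticks out of the sliding jaw towards +x, 7 mm behind the gap face, at x 52, z 42.5. Moves with the jaw.
- mark (a point): Point on the middle line of the green stripe (5 mm wide in y, 32 long in x) of a stiff white slider 34 x 28 x 6 mm on the scale bar, +x side of the jaws; at x 52, z 40.5, axes as the gauge's. Set = pointer and mark agree in y within half the stripe's width. At the start it lies 20 to 52 mm to +y of the pointer; when set the gap is 29 to 45 mm. Do not shift it.
- lock (a joint): Lean of the lock lever (rad): 0 at its first stop (leaning 0.5 rad to the gauge's -x), 1.0 at its other stop (leaning 0.5 rad to +x). It stays where it is left. It does not brake the wheel.
- lock_tip (a point): Centre of the lever's yellow ball, 26 mm across, on a 10 mm thick steel stem 70 mm long, pivot at (0, 155, 34), turning about the gauge's y. At the first stop the ball is at (-34, 155, 95), upright midway at z 104, at the other stop at (34, 155, 95). About 1 N on the ball moves it. Grey block under it x -35..35, y 130..180, to z 37.
- sherd_in_gap: Terracotta sherd 42 x 15 x 9 mm lying loose on the guideway against the fixed jaw's side of the gap, origin at the centre of its underside at about (0, 88, 30). Leave it; it reaches at most 24 mm out from the fixed jaw.
- sherd_red: Loose flat terracotta sherd, five-sided, domed, 64 mm across, 14 mm thick, lying in front (-x) of the gauge. Leave it.
- sherd_grey: Loose grey sherd, six-sided, domed, 50 mm across, 14 mm thick, lying in front (-x) of the gauge near the wheel. Leave it.
- brush: Loose cleaning brush, about 200 x 42 x 20 mm, lying along y beyond the gauge (+x side). Leave it.
- jar: Closed jar, 60 mm across, 85 mm tall, standing at one side of the table. Leave it.
- bowl: Terracotta bowl, 110 mm across, 60 mm tall, standing at the other side. Leave it.
- mug: Blue mug, 76 mm across, 90 mm tall, standing on the left. Leave it.

How it is judged:
By the outcome, as a careful person would: the job done as asked, in the order asked, and still so for the second after the job is handed in, with the robot touching nothing.
It also fails if it takes over 67 s, if anything falls off the work surface, if the arm or the gripper's body presses on something with over 40 N, if the wrist force passes 120 N, or if a joint passes its speed limit or range.

## Working session

There is one attempt and no reset: what is moved stays moved. The work goes in short steps, each a Python script; the robot and the scene stay as the last script left them, time stands still between calls to the robot, and variables do not carry over. Pictures are saved under pics/ and viewed, at most 10 in all, crops included, and the job is handed in when it is done.

```bash
mkdir -p pics; python3 - <<'E'
from station import *
import cv2
for n in("scene","top"):
    cv2.imwrite(f"pics/{n}0.png",cv2.resize(read_camera(n)[:,:,::-1],(800,600),interpolation=cv2.INTER_CUBIC))
    print(n,camera_info(n))
print(camera_info("wrist"),get_time(),get_ee_rot())
E
```

```text
scene {'intrinsics': array([[406.84609901,   0.        , 282.20757153],
       [  0.        , 406.84609901, 198.78396723],
       [  0.        ,   0.        ,   1.        ]]), 'T': array([[-0.85134209, -0.32662059,  0.41053091,  0.98342259],
       [ 0.5245113 , -0.51469017,  0.67821968,  0.7246614 ],
       [-0.01022429,  0.79272506,  0.60949359,  0.73043239],
       [ 0.        ,  0.        ,  0.        ,  1.        ]])}
top {'intrinsics': array([[492.80234122,   0.        , 282.24492629],
       [  0.        , 492.80234122, 207.53028898],
       [  0.        ,   0.        ,   1.        ]]), 'T': array([[ 0.01694546,  0.98979716, -0.14147237,  0.37712208],
       [-0.99977801,  0.01500169, -0.01479486,  0.01468989],
       [-0.01252158,  0.14169167,  0.98983164,  1.30336978],
       [ 0.        ,  0.        ,  0.        ,  1.        ]])}
{'intrinsics': array([[319.01877095,   0.        , 278.21922494],
       [  0.        , 319.01877095, 218.52566608],
       [  0.        ,   0.        ,   1.        ]]), 'tool_from_camera': array([[ 6.55086863e-04,  9.58068531e-01,  2.86538409e-01,
         7.93996426e-02],
       [ 9.99999526e-01, -8.33929790e-04,  5.02115361e-04,
        -5.89220170e-04],
       [ 7.20013842e-04,  2.86537944e-01, -9.58068624e-01,
        -1.63339938e-01],
       [ 0.00000000e+00,  0.00000000e+00,  0.00000000e+00,
         1.00000000e+00]])} 0.1 [-7.51279906e-05  1.21601012e-01  9.92578826e-01 -6.80416078e-04]
```

View pics/top0.png

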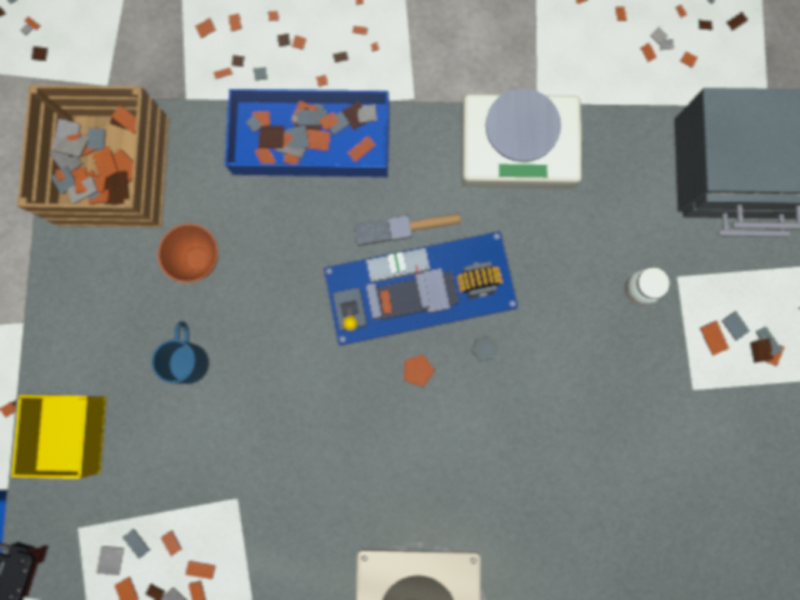

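View pics/scene0.png

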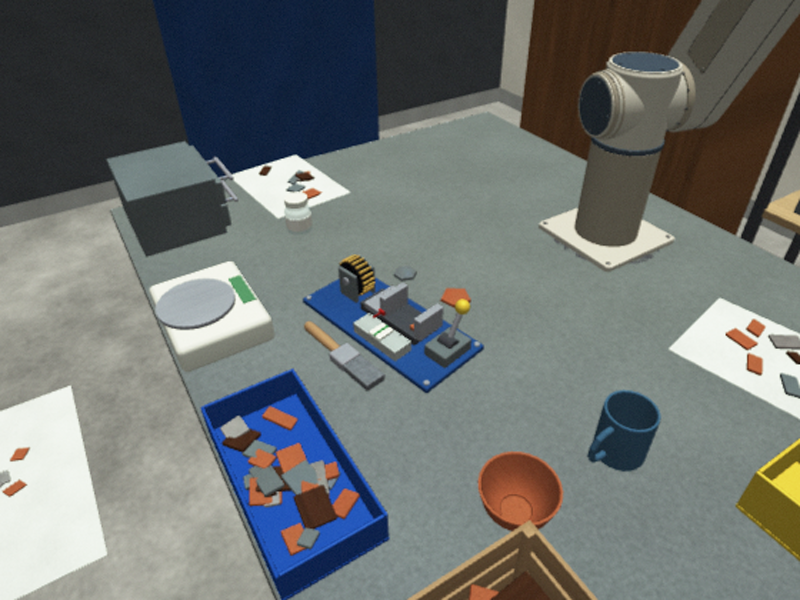

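The top view shows the blue plate's corners at (325,268), (500,233), (517,307) and (341,343). The lever is at the left (350,323) and the wheel at the right (480,280). Next I fit the gauge pose and move in for a close wrist view.

```bash
cat > h.py <<'E'
from station import *
import numpy as np, cv2, json
from scipy.optimize import least_squares
from scipy.spatial.transform import Rotation as R
def rot():
    q=np.array(get_ee_rot()); return R.from_quat(q[[1,2,3,0]]).as_matrix()
def cam(n):
    c=camera_info(n)
    if n!="wrist": return c["intrinsics"],np.array(c["T"])
    T=np.eye(4);T[:3,:3]=rot();T[:3,3]=get_tcp_pos(); return c["intrinsics"],T@c["tool_from_camera"]
def proj(P,K,T):
    p=(np.atleast_2d(P)-T[:3,3])@T[:3,:3]; return np.c_[K[0,2]+K[0,0]*p[:,0]/-p[:,2],K[1,2]+K[1,1]*-p[:,1]/-p[:,2]]
def ray(uv,K,T,z):
    d=T[:3,:3]@np.array([(uv[0]-K[0,2])/K[0,0],-(uv[1]-K[1,2])/K[1,1],-1]); return T[:3,3]+d*(z-T[2,3])/d[2]
def g2w(p,g):
    p=np.atleast_2d(p)/1000.; c,s=np.cos(g[2]),np.sin(g[2])
    return np.c_[g[0]+c*p[:,0]-s*p[:,1],g[1]+s*p[:,0]+c*p[:,1],p[:,2]]
def w2g(w,g):
    c,s=np.cos(g[2]),np.sin(g[2]);d=np.array(w[:2])-g[:2]; return 1000*np.array([c*d[0]+s*d[1],-s*d[0]+c*d[1],w[2]])
def fit(P,uv,K,T,g0): return least_squares(lambda g:(proj(g2w(P,g),K,T)-uv).ravel(),g0)
def quat(yaw): # tool down, tool x = gauge -x, tool y = gauge +y
    q=(R.from_euler('z',yaw)*R.from_matrix(np.diag([-1,1,-1.]))).as_quat(); return [q[3],*q[:3]]
def load(): return np.array(json.load(open("g.json")))
E
python3 - <<'E'
from h import *
K,T=cam("top")
P=[(-60,-150,12),(90,-150,12),(90,190,12),(-60,190,12)]
uv=(np.array([(517,307),(500,233),(325,268),(341,343)])+.5)*.7-.5
f=fit(P,uv,K,T,[.55,0,.2]);g=f.x;print(g,f.fun.round(1));json.dump(list(g),open("g.json","w"))
q=quat(g[2]); 
# camera above gauge (30,30): camera at tool x+.079 (= gauge -x), looks toward tool -x*0.29 ...
t=g2w((-0,30,230),g)[0]
print(t); move_pose(t,q); K,T=cam("wrist"); im=read_camera("wrist")
np.savez("w1.npz",K=K,T=T); cv2.imwrite("pics/w1.png",cv2.resize(im[:,:,::-1],(800,600),interpolation=cv2.INTER_CUBIC))
print(get_time(),get_ft_force()); print(proj(g2w(P+[(52,40,40.5),(0,-85,94)],g),K,T)/.7)
E
```

```text
[ 0.56943442 -0.02088206  0.21895293] [ 1.7  0.9  1.  -1.8 -1.  -0.9 -1.7  1.6]
[0.56291819 0.0084017  0.23      ]
2.725 [-0.08186061 -0.95346936  0.09281251]
[[176.14424712 200.58982442]
 [198.8769966  370.42276209]
 [573.25576424 370.97034039]
 [593.87057857 201.20442129]
 [409.2226209  342.41342504]
 [227.78145143 297.80571309]]
```

View pics/w1.png

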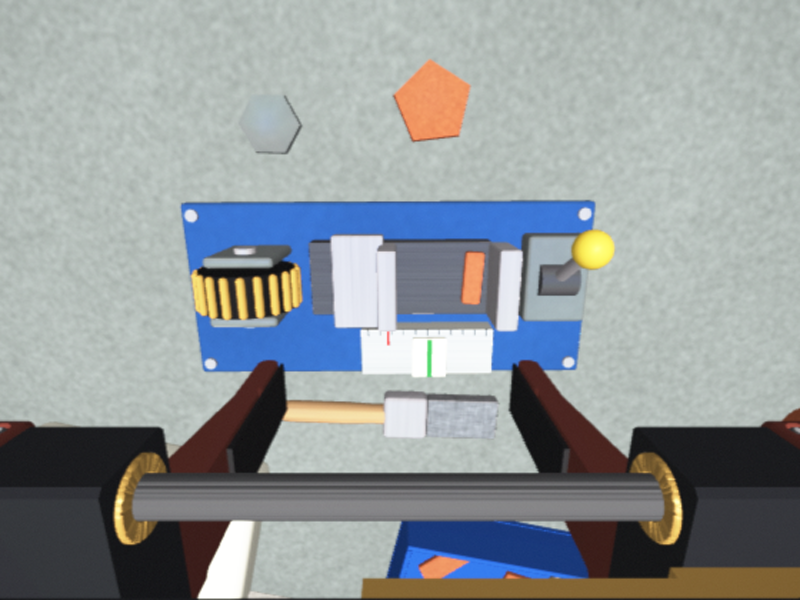

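The wrist view shows the plate corners at (181,203), (204,371), (577,370) and (595,202). The pointer tip is at (388,345), the green stripe at (430,358) and the ball at (593,250).

```bash
cat > roll.py <<'E'
from h import *
def measure(tag):
    """pointer y, mark y (gauge mm), from colour blobs in the wrist view"""
    g=load();K,T=cam("wrist"); im=read_camera("wrist")
    cv2.imwrite(f"pics/{tag}.png",cv2.resize(im[:,:,::-1],(800,600),interpolation=cv2.INTER_CUBIC))
    a=im.astype(int); r,gr,b=a[...,0],a[...,1],a[...,2]; out=[]
    for m,z in(((r>140)&(gr<90)&(b<90),.0425),((gr>110)&(r<gr-60)&(b<gr-40),.0405)):
        v,u=np.nonzero(m); p=np.array([w2g(ray(x,K,T,z),g) for x in zip(u,v)]).reshape(-1,3)
        k=(p[:,0]>38)&(p[:,0]<72)&(p[:,1]>-20)&(p[:,1]<110); out.append((p[k,1].mean() if k.any() else None,k.sum()))
    return out
E
python3 - <<'E'
from roll import *
d=np.load("w1.npz");K,T=d["K"],d["T"]; s=lambda p:(np.array(p)+.5)*.7-.5
P=[(-60,-150,12),(90,-150,12),(90,190,12),(-60,190,12)]
f=fit(P,s([(181,203),(204,371),(577,370),(595,202)]),K,T,load());g=f.x;print(g,f.fun.round(1))
json.dump(list(g),open("g.json","w"))
print("ptr",w2g(ray(s((388,345)),K,T,.0425),g),"mark",w2g(ray(s((430,358)),K,T,.0405),g),"ball",w2g(ray(s((593,250)),K,T,.095),g))
print(measure("m1"))
command_gripper(0); q=quat(g[2])
move_pose(g2w((0,-97,115),g)[0],q); f0=np.array(get_ft_force())
print(movel(g2w((0,-97,85),g)[0],v=.02,until_force=4), w2g(get_tcp_pos(),g), get_ft_force()-f0,get_time())
E
```

```text
[ 0.56955231 -0.01797459  0.22412689] [-0.9 -0.2 -0.8  0.8  0.1  0.7  1.5 -0.6]
ptr [52.71015342 19.27804801 42.5       ] mark [65.14115759 54.09867188 40.5       ] ball [-33.15901607 155.75113415  95.        ]
[(None, np.int64(0)), (np.float64(53.0473240959288), np.int64(54))]
True [-6.09440924e-02 -9.72428868e+01  9.36220730e+01] [-0.22703183 -1.59098095  4.29720807] 5.85
```

```bash
python3 - <<'E'
from roll import *
g=load();f0=np.array(get_ft_force())
for y in range(-94,-72,3):
    movel(g2w((0,y,93.3),g)[0],v=.03); print(y,w2g(get_tcp_pos(),g).round(2),np.round(get_ft_force(),1))
z=w2g(get_tcp_pos(),g)
movel(g2w((0,-73,120),g)[0]); print(get_time())
command_gripper(1)
move_pose(g2w((0,30,230),g)[0],quat(g[2])); print(measure("m2"),get_time())
cv2.imwrite("pics/m2c.png",cv2.resize(cv2.imread("pics/m2.png")[220:400,170:620],None,fx=1.7,fy=1.7,interpolation=cv2.INTER_CUBIC))
E
```

```text
-94 [ 3.000e-02 -9.435e+01  9.389e+01] [-2.5 -0.8  8. ]
-91 [ 4.000e-02 -9.127e+01  9.397e+01] [-3.1  0.   8.2]
-88 [  0.19 -88.16  93.66] [-0.8 -0.9  5.6]
-85 [  0.22 -85.08  93.67] [-2.  -0.3  6.9]
-82 [  0.46 -82.17  93.89] [-1.2  0.3  7.1]
-79 [  0.41 -79.14  93.94] [-2.  -0.8  7.8]
-76 [  0.4  -76.03  93.82] [-1.8  0.4  7.6]
-73 [ -0.13 -72.66  92.98] [-0.4  1.6  1.1]
8.175
[(None, np.int64(0)), (np.float64(52.81450976989925), np.int64(57))] 10.25
```

View pics/m2c.png

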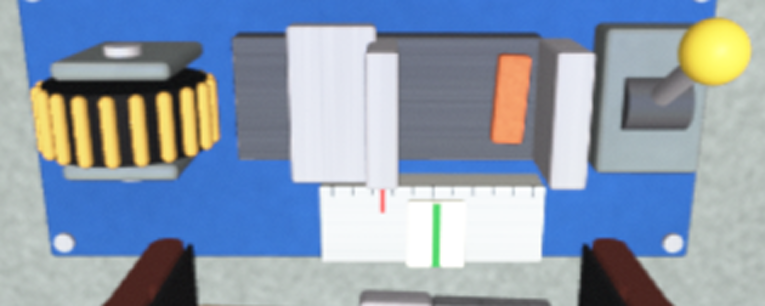

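The pointer moved about 8 mm in that stroke and nothing else shifted: pointer at crop (382,200), mark at (437,235). About 27 mm remain, so I'll do three more strokes.

```bash
sed -i 's/(r>140)&(gr<90)&(b<90)/(r>gr+50)\&(r>b+50)/' roll.py
cat >> roll.py <<'E'
def stroke(L=23,y0=-97):
    g=load(); P=lambda y,z:g2w((0,y,z),g)[0]
    movel(P(y0,105),v=.25); movel(P(y0,93.3),v=.04); movel(P(y0+L,93.3),v=.03); f=np.round(get_ft_force(),1); movel(P(y0+L,105),v=.15); return f
def look(tag):
    g=load(); command_gripper(1); move_pose(g2w((0,30,230),g)[0],quat(g[2])); r=measure(tag)
    cv2.imwrite(f"pics/{tag}c.png",cv2.resize(cv2.imread(f"pics/{tag}.png")[300:400,330:530],None,fx=4,fy=4,interpolation=cv2.INTER_CUBIC)); print(r,get_time())
def back():
    g=load(); command_gripper(0); move_pose(g2w((0,-97,115),g)[0],quat(g[2]))
E
python3 - <<'E'
from roll import *
print(measure("m3")); back()
for i in range(3): print(stroke(),get_time())
look("m4")
E
```

```text
[(np.float64(27.09040445877698), np.int64(20)), (np.float64(53.20799201286052), np.int64(65))]
[-0.3 -0.2  0.4] 14.225
[-1.6  1.3  5.1] 16.0833
[-0.4  0.3  7. ] 17.9417
[(np.float64(50.09570779378065), np.int64(25)), (np.float64(52.95864263750416), np.int64(53))] 20.0583
```

View pics/m4c.png

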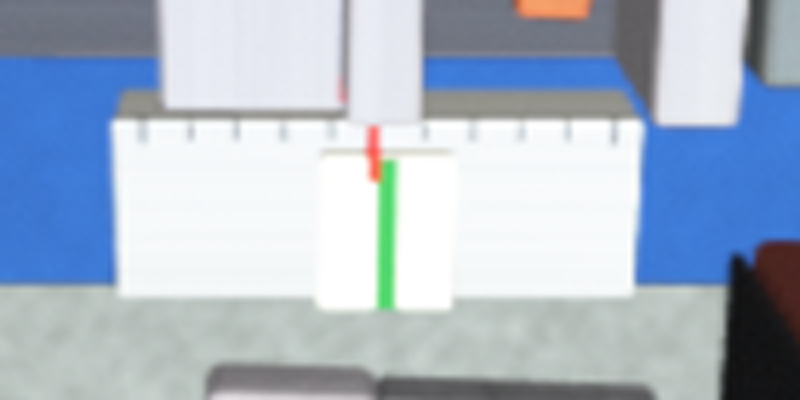

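The pointer tip at crop (375,165) is just left of the stripe at (387,200). About 2.8 mm remain, which is 7.8 mm of rim.

```bash
python3 - <<'E'
from roll import *
back(); print(stroke(8,-90)); look("m5")
E
```

```text
[-1.6 -0.2  8.6]
[(np.float64(52.702828146649175), np.int64(24)), (np.float64(52.84816010904869), np.int64(45))] 25.6167
```

View pics/m5c.png

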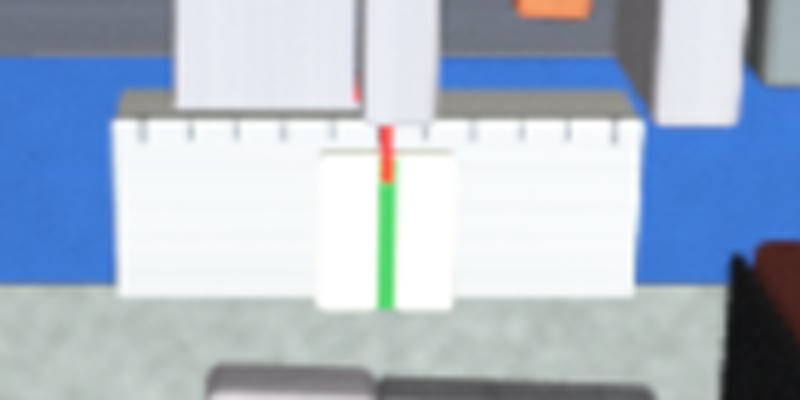

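The pointer (386,165) now stands on the middle of the stripe (387,240). The lever is next.

```bash
python3 - <<'E'
from roll import *
g=load(); P=lambda x,z:g2w((x,155,z),g)[0]
command_gripper(0); move_pose(P(-80,150),quat(g[2])); movel(P(-80,88),v=.1)
print(movel(P(-20,88),v=.06),get_ft_force())
print(movel(P(35,88),v=.03,until_force=7),w2g(get_tcp_pos(),g),get_ft_force())
movel(P(-60,88),v=.12); movel(P(-80,150),v=.15); look("m6")
E
```

```text
False [ 0.22414554  0.09244592 -0.36637123]
True [ 10.12496516 154.98857375  87.23803355] [-0.32207086 -0.03693185  0.86169854]
[(np.float64(53.055475476360584), np.int64(22)), (np.float64(53.47459304490723), np.int64(51))] 34.1083
```

View pics/m6.png

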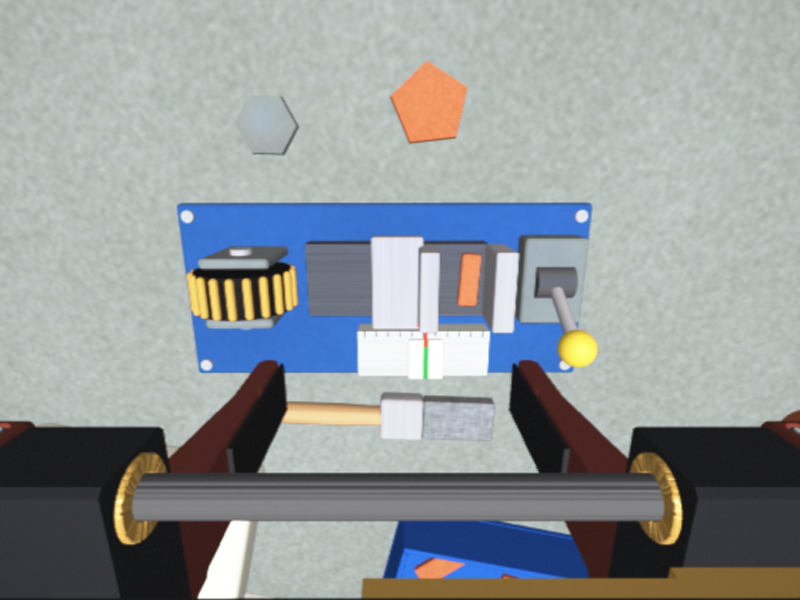

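The ball is now on the other side at (577,349), and the pointer (425,340) is still on the mark. I'll check the ball's position.

```bash
python3 - <<'E'
from roll import *
g=load();K,T=cam("wrist")
for uv in((577,349),): print(w2g(ray((np.array(uv)+.5)*.7-.5,K,T,.095),g))
for l in(.8,.9,1.0):
    a=l-.5; print(l,proj(g2w((70*np.sin(a),155,34+70*np.cos(a)),g),K,T)/.7)
E
```

```text
[ 33.50800661 155.97603482  95.        ]
0.8 [[580.75787323 334.1651643 ]]
0.9 [[578.30331356 342.07638516]]
1.0 [[575.60893184 349.07755392]]
```

It reads about 1.0. One slow confirming push, then I hand in.

```bash
python3 - <<'E'
from roll import *
g=load(); P=lambda x,z:g2w((x,155,z),g)[0]
command_gripper(0); move_pose(P(-60,150),quat(g[2])); movel(P(-60,88),v=.1); movel(P(2,88),v=.08)
print(movel(P(20,88),v=.012,until_force=8),w2g(get_tcp_pos(),g),get_ft_force())
movel(P(-60,88),v=.12); movel(P(-80,150),v=.15); look("m7")
K,T=cam("wrist"); im=cv2.imread("pics/m7.png").astype(int)
v,u=np.nonzero((im[...,2]>150)&(im[...,1]>130)&(im[...,0]<90)); k=(u>540)&(u<620)&(v>300)&(v<400)
print(u[k].mean(),v[k].mean(),get_time())
job_done()
E
```

```text
True [ 10.03467154 155.00299464  87.35919788] [-0.54645148 -0.27652749 -0.38864267]
[(np.float64(53.034067559105054), np.int64(22)), (np.float64(53.49161854952321), np.int64(50))] 42.1667
570.881974248927 344.3733905579399 42.1667
the job is handed in; nothing more can be done
```

The job is handed in at 42 s: the red pointer stands on the green mark, measured within about 0.5 mm. The yellow lever is against its other stop, confirmed by a second push that stopped at the same point, and the last full picture shows the sherds and brush where they were.

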